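Post the empty soap refill into the mouse-proof empties box

ROBOT

A 6-joint arm with a two-finger parallel gripper is mounted at the origin on the work surface. World frame = base frame: x ahead of the robot, y to its left, z up, the work surface at z = 0. Lengths are in m, angles in degrees, forces in N, time in s.
With the tool pointing down it reaches from about 0.35 to 0.875 m from the base axis. Payload 4.2 kg.
Tool frame: the origin (TCP) lies on the centre line of the jaws, within the pads' length; the fingertips stand 19 mm ahead of it and the grasp point (between the pads) is the TCP; z points along the fingers, y is the line along which they close (so a half turn about z gives the same grasp; the last joint's range is limited). The gripper opens to 87 mm and grips with 3 to 60 N. Pads are 19 mm wide; open, the fingers measure 117 mm over their backs; the gripper's body (75 mm by 190 mm) begins 51 mm behind the grasp point.
Start: joints at [80.764, 22.042, 0.453, 0, -68.411, -14.817], TCP at [0.255, 0.571, 0.203] pointing down, gripper open.
Joint ranges: [-179.83, 179.83], [-69.29, 118.12], [-61.27, 80.66], [-181.25, 117.63], [-171.15, -9.14], [-177.46, 177.46]. Speed limits (degrees/s): [159.86, 159.86, 180, 180, 180, 180].

INTERFACE

Orientations are given as a 3x3 rotation matrix whose columns are the frame's x, y, z axes.
In Python, from station import sense, capture, finish_job, search_frame, masks_of gives the robot as it stands.
- The arm moves only by the tool drive_tool, never from a script. Its argument "rows" is a list of rows, each a list of 7 numbers: the opening in per cent of the stroke, from 0 (shut) to 100 (fully open), then the shift along the world's x, y, z in mm, then the turn, a rotation vector about the world's x, y, z in rad. In form: [[fingers, dx, dy, dz, wx, wy, wz], ...]. A call has 1 to 5 rows; each row shifts and turns the commanded pose from where the row before left it; what a row does not reach is not made up. A row lasts 1/12 s, in which the tool goes at most 41.7 mm and 7.16 degrees, less where a joint would pass 70% of its speed; a pose out of reach is approached as far as the arm can. A call is refused whole if a number of a shift passes 41.7 or a number of a turn 0.125, either way. A call with a gripper value outside its range is refused whole. The fingers move at their own pace and stop on an object; the grip force is fixed at half the most. Time passes only in rows, so rows that do not move let the fingers close. It gives the time, the measured TCP pose, the force, the opening and the grip force at its end, in the units of the state.
- sense(): the state, without advancing time (a new reading comes with each control period).
- capture(name): name is "scene" or "top"; returns a dict with "frame" (480x640x3 uint8, red, green, blue), "z_map" (480x640 float32, m along the optical axis (not along the pixel's ray), 0 where there is no reading), "fx", "fy", "cx", "cy" (pixels), "R" (3x3) and "t" (3): a world point X has camera coordinates R X + t. Camera axes: x right, y down, z forward; pixel columns grow to the right and rows downward; lengths in m; the calibration is good to about 2 mm. A picture is of the moment at which its call begins.
- finish_job(): hands the job in; it is judged then, once.
Trained networks look in a picture, given as the dict that the camera call returned (one of the last four; its "shot" number tells which), for a name from the list of things; names that differ only in an ending like _2 or _b are one class to them, and where a whole thing is asked for, a point or a joint stands for the part that bears it (a point fixed in the world has none). Each returns a list of dicts, best first, with "p" (0 to 1); they miss things now and then, are a little off and sometimes report something else, mostly with a low value. They report only what shows in the picture. A call takes as long as a camera call. They do not tell look-alikes from the thing itself.
- search_frame(label, picture): "xy" ([column, row] in pixels, amid what is visible of it).
- masks_of(label, picture): "region" (480x640 bool, what is visible of it) and "xy" ([column, row] in pixels, amid what is visible of it).
The state is a dict: "time_s": time; "joints": joint angles; "joint_velocities": joint speeds; "effort": joint torques, N m; "tcp_pos": TCP position; "ee_rot": TCP orientation; "wrist_force": force on the tool from outside, world axes, zero at the start; "moment": the same for the moment, N m; "gripper_width": opening from 0.0 (shut) to 1.0 (fully open); "gripper_force": force on a finger pad.
Only numpy, scipy, OpenCV 4.12 (cv2) and the standard library are available. Lean on these libraries where they do the work, as an engineer would, in place of code of your own. Each camera call takes 0.05 s, during which the arm holds its last target. There are 200 camera calls.

TASK

Put the empty white soap refill into the plywood empties box: slide the yellow mouse guard fully aside, push the refill right through the sprung flap behind it so that it drops inside and the flap closes again, then slide the guard fully shut. Leave the full orange refill, the crock, the push dispenser and the brush holder where they stand.

Things in the scene. Friction and masses are not known exactly. Their poses are not given: they have to be found in the camera images.
- empties_box: closed plywood box, fixed, 200 mm deep (x), 190 wide (y), 182 high; its lid does not open. Origin: middle of the lower edge of the front face, on the shelf; x points level INTO the box (front face at x = 0), y along the front, z up. The front is 12 mm thick and has a slot at y -80 to -10, z 115 to 167 mm, the flap just behind it. Inside, a slippery 40 degree chute runs from the sill down to the floor
- slot (a point): middle of the slot's lower edge (the sill) on the front face, at (0, -45, 115) mm in the box's axes. The slot is 70 mm wide and 52 high. A thing pushed far enough over the sill tips and slides down the chute into the box (friction about 0.2)
- flap (a joint): steel swing flap, 68 mm wide, 54 long, hinged along its top at (16, -45, 170) mm in the box's axes; 0 = closed (hanging straight down behind the slot), grows as it swings into the box, to 1.45 rad. A spring shuts it: 0.008 N m when closed, 0.025 at 1 rad (with its weight). It drags on the refill's top until that has slid away, so push the refill's rear end right up to the slot
- guard (a joint): yellow mouse guard, a plate 74 mm wide that slides along the box's +y in a channel in the front, flush with it; 0 = shut (covers slot and flap), 0.082 m = fully aside (the slot is clear from 0.070). Stays where it is left; sliding takes about 2 N. At the start it is shut or up to 20 mm open
- guard_grip (a point): finger grip of the guard: an upright yellow fin, 12 mm thick along the box's y, standing out 38 mm from the front face, from 125 to 170 mm above the shelf. The point is mid-thickness, 22 mm out from the front, 150 mm above the shelf: (-22, -20 + guard travel, 150) mm in the box's axes. Can be pinched or pushed from above
- empty_refill: empty soap refill: flat white enamelled metal flask, blue round cap, 120 mm long (x) with cap, 44 wide (y), 26 high, about 150 g, lying flat. Origin: underside, mid-length, mid-width; the cap (20 mm diameter, 18 long) is at +x, the white body spans x -60 to +42 mm. Either end may go in first; at the start the cap points roughly along the box's x
- full_refill: a full refill of the same shape, orange with a blue cap, 350 g, lying flat near the empty one (the two may have swapped places); same origin and axes. Not to be moved
- crock: terracotta crock, 128 mm diameter, 140 high, with white lid and hinged wire handle (about 150 mm high when upright); origin centre of underside. Not to be moved
- dispenser: white push dispenser, 60 x 75 mm, 180 high; origin centre of underside. Not to be moved
- brush_holder: wooden brush holder, 80 x 130 mm, brushes up to 230 mm high; origin centre of underside. Not to be moved
Mind the look-alikes: they are no part of the job. Several things look just like the empty_refill: the one meant starts farthest to the robot's right.

How it is judged:
By the outcome, as a careful person would: the job done as asked, in the order asked, and still so for the second after the job is handed in, with the robot touching nothing.
It also fails if it takes over 72 s, if anything falls off the work surface, if the arm or the gripper's body presses on something with over 40 N, if the wrist force passes 120 N, or if a joint passes its speed limit or range.

## Working session

There is one attempt and no reset: what is moved stays moved. The work goes in short steps, Python scripts to look and compute and a tool call to move; the robot and the scene stay as the last step left them, time stands still between calls to the robot, and variables do not carry over. Pictures are saved under pics/ and viewed, at most 10 in all, crops included, and the job is handed in when it is done.

Besides the shell and the picture viewer there is one more tool, called after "Request:" by a JSON object that holds its "method" and its "body", one argument or row to a line. drive_tool: Moves the arm, as the interface text tells. Its arguments: {"type":"object","properties":{"rows":{"type":"array"}},"required":["rows"]}

```bash
mkdir -p pics
cat > h.py <<'E'
import numpy as np, cv2, pickle
from station import *
def save(p,name): cv2.imwrite('pics/'+name+'.png', p['frame'][:,:,::-1])
def cloud(p):
    z=p['z_map']; v,u=np.mgrid[:480,:640]
    c=np.stack([(u-p['cx'])/p['fx']*z,(v-p['cy'])/p['fy']*z,z],-1)
    return (c-p['t'])@p['R']   # R^T (c-t)
E
python3 - <<'E'
from h import *
print(sense())
for n in('scene','top'):
    p=capture(n); save(p,n+'0'); W=cloud(p); print(n,p['R'].round(3),p['t'],p['fx'])
    for l in ['empties_box','guard','empty_refill','full_refill','crock','dispenser','brush_holder']:
        for m in masks_of(l,p):
            g=m['region']&(p['z_map']>0); q=W[g]
            print(l,round(m['p'],2),np.round(m['xy']),g.sum(),np.percentile(q,[3,50,97],axis=0).round(3).tolist() if len(q) else '')
E
```

```text
{'time_s': 0.0, 'joints': array([ 8.07647101e+01,  2.20884538e+01,  3.79793300e-01, -3.01673881e-02,
       -6.84113054e+01, -1.48172984e+01]), 'joint_velocities': array([ 0.06590623,  0.11291403, -0.02563758,  0.06827806,  0.07385322,
       -0.08308147]), 'effort': array([-3.71618062e-04, -3.90667641e+01,  1.87396735e+01,  4.21976522e+00,
        1.08321989e-02, -1.97143290e-04]), 'tcp_pos': array([0.25444137, 0.57014976, 0.20188101]), 'ee_rot': array([[ 9.13092594e-01, -4.07751447e-01, -8.19262453e-04],
       [-4.07752266e-01, -9.13090432e-01, -1.98803763e-03],
       [ 6.25645126e-05,  2.14931856e-03, -9.99997688e-01]]), 'wrist_force': array([-0.39964666,  0.24787749,  0.13751663]), 'moment': array([0.03677651, 0.00922944, 0.01249439]), 'gripper_force': 0.0, 'gripper_width': 0.9997361193789018}
scene [[-0.456  0.89  -0.023]
 [ 0.568  0.271 -0.777]
 [-0.685 -0.367 -0.629]] [ 0.38933665 -0.22806723  1.68003646] 611.9819373263965
empties_box 0.76 [558. 287.] 17376 [[0.442, 0.236, 0.013], [0.607, 0.339, 0.168], [0.624, 0.432, 0.185]]
guard 0.74 [493. 251.] 438 [[0.534, 0.197, 0.128]
[... 1655 characters left out ...]
257.] 665 [[0.528, 0.065, 0.0], [0.579, 0.09, 0.024], [0.635, 0.119, 0.03]]
empty_refill 0.73 [275. 313.] 722 [[0.369, -0.009, -0.001], [0.423, 0.019, 0.025], [0.476, 0.046, 0.03]]
full_refill 0.68 [377. 289.] 642 [[0.433, -0.31, 0.017], [0.465, -0.263, 0.025], [0.495, -0.213, 0.029]]
full_refill 0.49 [266. 184.] 1906 [[0.708, -0.026, 0.008], [0.753, 0.026, 0.113], [0.821, 0.084, 0.147]]
crock 0.86 [270. 185.] 1796 [[0.708, -0.026, 0.037], [0.751, 0.025, 0.114], [0.814, 0.079, 0.147]]
dispenser 0.83 [338. 179.] 876 [[0.734, -0.219, 0.028], [0.754, -0.181, 0.126], [0.795, -0.146, 0.181]]
brush_holder 0.77 [452. 232.] 2169 [[0.566, -0.522, 0.012], [0.596, -0.452, 0.11], [0.643, -0.402, 0.229]]
```

View pics/scene0.png

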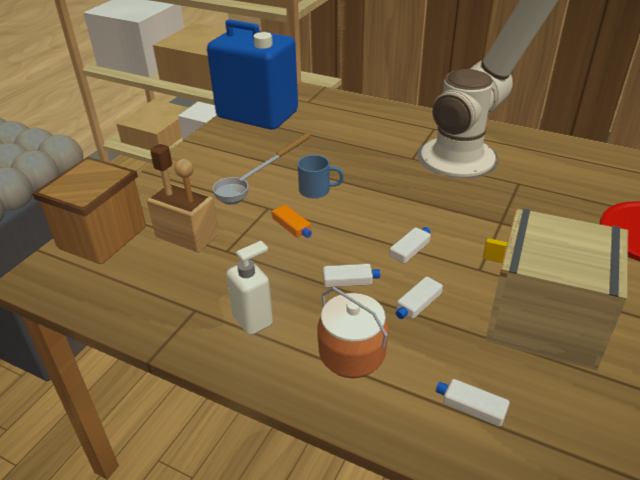

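View pics/top0.png

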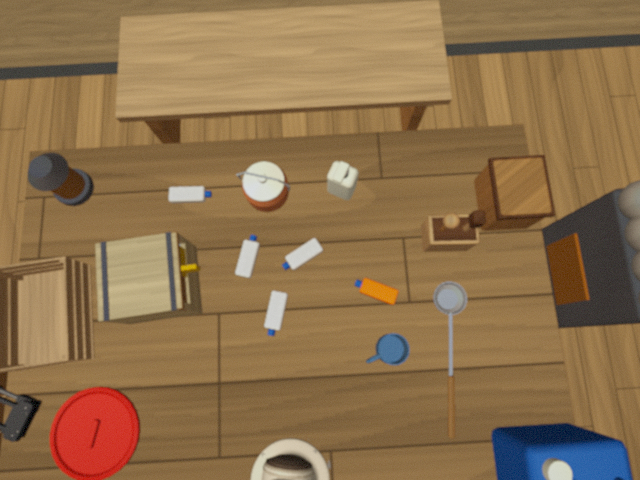

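Scene view: white flasks at about (349,275), (418,297), (409,244), (474,397); orange at (292,221); box at (558,287) with the yellow fin at (493,251). Top view: the white flasks are at (303,255), (247,257), (275,313), (185,194). The robot base is at the bottom, so its right is image right, and the one meant is the top-view (303,255), at world y≈-0.06.

Run:
```python
from h import *
T=capture('top'); S=capture('scene')
crop=cv2.resize(T['frame'][210:310,150:350],(800,400),interpolation=cv2.INTER_CUBIC); cv2.imwrite('pics/crop1.png',crop[:,:,::-1])
for n,p in(('top',T),('scene',S)):
    W=cloud(p); print(n)
    for l in('empties_box','empty_refill','full_refill','guard'):
        for m in masks_of(l,p):
            if m['p']<.45: continue
            r=cv2.dilate(m['region'].astype(np.uint8),np.ones((5,5)))>0
            f=W[r&(p['z_map']>0)]
            lo,hi={'empties_box':(.174,.195),'guard':(.13,.18)}.get(l,(.018,.034))
            q=f[(f[:,2]>lo)&(f[:,2]<hi)]
            if len(q)<20: continue
            (c,s,a)=cv2.minAreaRect((q[:,:2]*1000).astype(np.float32))
            print(l,np.round(m['xy']),np.round(c),np.round(s),round(a,1),'z',np.median(q[:,2]).round(4),'mean',q[:,:2].mean(0).round(4))
    # blue cap near target
    f=p['frame'].astype(int); b=(f[...,2]>f[...,0]+60)&(W[...,2]>.005)&(W[...,2]<.04)
    k,lab,st,ce=cv2.connectedComponentsWithStats(b.astype(np.uint8))
    for i in range(1,k):
        if st[i,4]>8: print('cap',ce[i].round(),np.median(W[lab==i],axis=0).round(3))
    # front face
    if n=='scene':
        m=masks_of('empties_box',p)[0]['region']; q=W[m&(W[...,2]<.15)&(W[...,2]>.03)]; print(len(q))
```

```text
top
empties_box [146. 277.] [520. 332.] [194. 203.] 5.3 z 0.1816 mean [0.5178 0.3306]
empty_refill [245. 257.] [585.  91.] [ 44. 119.] 73.7 z 0.0247 mean [0.5792 0.0919]
empty_refill [276. 309.] [421.  20.] [ 44. 119.] 75.4 z 0.0249 mean [0.4257 0.0181]
empty_refill [303. 257.] [577. -58.] [ 45. 119.] 30.5 z 0.0248 mean [ 0.5789 -0.0632]
empty_refill [186. 194.] [775. 256.] [120.  44.] 87.0 z 0.0243 mean [0.7748 0.2608]
full_refill [378. 293.] [ 469. -258.] [120.  45.] 65.6 z 0.0249 mean [ 0.4659 -0.2635]
full_refill [305. 252.] [577. -58.] [ 45. 119.] 30.5 z 0.0248 mean [ 0.5789 -0.0632]
guard [187. 266.] [553. 216.] [82. 45.] 2.0 z 0.162 mean [0.5451 0.2238]
cap [207. 194.] [0.772 0.205 0.021]
cap [252. 237.] [0.637 0.078 0.022]
cap [286. 265.] [ 0.551 -0.014  0.02 ]
cap [358. 283.] [ 0.49  -0.21   0.021]
cap [271. 332.] [0.371 0.033 0.022]
cap [395. 338.] [ 0.335 -0.3    0.007]
cap [393. 347.] [ 0.315 -0.294  0.007]
cap [387. 356.] [ 0.291 -0.275  0.007]
cap [496. 453.] [ 0.044 -0.522  0.033]
scene
empties_box [562. 287.] [520. 333.] [200. 201.] 5.1 z 0.1824 mean [0.5314 0.3363]
empty_refill [350. 271.] [581. -56.] [ 50. 119.] 29.5 z 0.0256 mean [ 0.5861 -0.0599]
empty_refill [410. 246.] [424.  21.] [ 46. 125.] 74.4 z 0.0256 mean [0.4347 0.0211]
empty_refill [471. 400.] [779. 257.] [120.  48.] 88.5 z 0.0257 mean [0.7821 0.2636]
empty_refill [416. 298.] [589.  93.] [ 46. 121.] 74.4 z 0.0257 mean [0.5879 0.0948]
full_refill [290. 223.] [ 473. -259.] [126.  45.] 65.6 z 0.0255 mean [ 0.4737 -0.2591]
guard [495. 251.] [538. 215.] [16. 37.] 6.9 z 0.154 mean [0.5415 0.2153]
cap [258. 117.] [ 0.098 -0.577  0.028]
cap [426. 229.] [0.372 0.038 0.022]
cap [306. 232.] [ 0.495 -0.207  0.02 ]
cap [376. 273.] [ 0.558 -0.01   0.019]
cap [402. 312.] [0.64 0.08 0.02]
cap [442. 387.] [0.781 0.207 0.021]
6201
```

View pics/crop1.png

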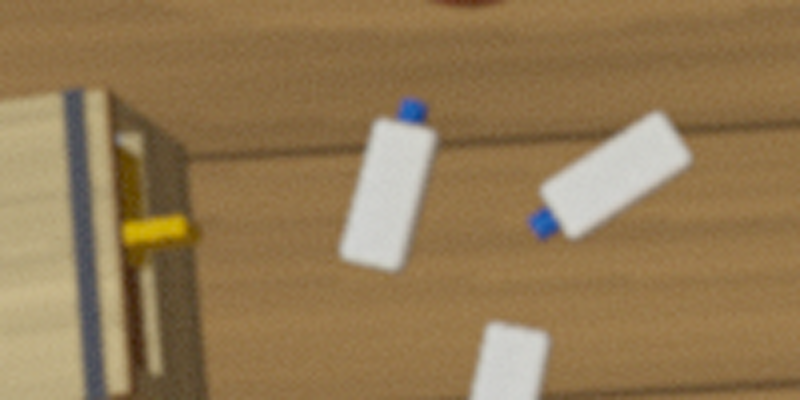

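The crop confirms the choice: the flask at crop (615,175) has its blue cap at (543,222), towards the box. It is the rightmost of the white ones at (350,195), (510,360) and (615,175); the fourth is far off at top-view (185,194). Next I fit the front face.

Run:
```python
from h import *
for n in('top','scene'):
    p=capture(n); W=cloud(p).reshape(-1,3); F=p['frame'].reshape(-1,3).astype(int)
    ok=(p['z_map'].ravel()>0)
    q=W[ok&(W[:,2]>.03)&(W[:,2]<.105)&(W[:,0]>.43)&(W[:,0]<.62)&(W[:,1]>.2)&(W[:,1]<.27)]
    if len(q)>50:
        vx,vy,x0,y0=cv2.fitLine((q[:,:2]).astype(np.float32),cv2.DIST_HUBER,0,.005,.001).ravel()
        print(n,len(q),'front angle',np.degrees(np.arctan2(vy,vx)),'y at x=.53',y0+vy/vx*(.53-x0),q[:,0].min(),q[:,0].max())
    y=ok&(F[:,0]>150)&(F[:,2]<60)&(F[:,1]>110)&(W[:,2]>.12)&(W[:,2]<.18)&(W[:,1]<.225)&(W[:,1]>.17)&(W[:,0]>.45)&(W[:,0]<.6)
    q=W[y]; print('fin',len(q),np.percentile(q,[2,50,98],axis=0).round(3).tolist())
    t=q[q[:,2]>.166]; print('fin top',len(t),t.mean(0).round(4),np.percentile(t,[2,98],axis=0).round(3).tolist())
```

```text
top 519 front angle 5.1862497 y at x=.53 0.23219194 0.4303473587353132 0.6197982731671919
fin 58 [[0.53, 0.195, 0.165], [0.535, 0.21, 0.169], [0.542, 0.224, 0.173]]
fin top 51 [0.5357 0.21   0.1698] [[0.53, 0.195, 0.167], [0.542, 0.224, 0.173]]
fin 68 [[0.531, 0.198, 0.167], [0.538, 0.211, 0.169], [0.544, 0.224, 0.172]]
fin top 68 [0.5381 0.2111 0.1696] [[0.531, 0.198, 0.167], [0.544, 0.224, 0.172]]
```

Request:
{"method": "drive_tool", "body": {
  "rows": [
    [60,0,0,30,0,0,0],
    [60,0,0,30,0,0,0],
    [60,24,-30,0,0,0,-0.09],
    [60,24,-30,0,0,0,-0.09],
    [60,24,-30,0,0,0,-0.09]
  ]
}}

```text
time_s: 1.87
tcp_pos: [0.327, 0.4801, 0.2635]
ee_rot: [[0.77, -0.638, 0.0], [-0.638, -0.77, 0.001], [-0.001, -0.001, -1.0]]
wrist_force: [0.3, 0.4, 0.0]
gripper_width: 0.702
gripper_force: 0.0
```

Request:
{"method": "drive_tool", "body": {
  "rows": [
    [60,24,-30,0,0,0,-0.09],
    [60,24,-30,0,0,0,-0.09],
    [60,24,-30,0,0,0,-0.09],
    [60,24,-30,0,0,0,-0.09],
    [60,24,-30,0,0,0,-0.09]
  ]
}}

```text
time_s: 2.28
tcp_pos: [0.4476, 0.3291, 0.2633]
ee_rot: [[0.414, -0.91, 0.0], [-0.91, -0.414, 0.001], [-0.0, -0.001, -1.0]]
wrist_force: [0.4, 1.3, -0.5]
gripper_width: 0.605
gripper_force: 0.0
```

Request:
{"method": "drive_tool", "body": {
  "rows": [
    [60,24,-30,0,0,0,-0.09],
    [60,24,-30,0,0,0,-0.09],
    [60,24,-30,0,0,0,-0.08],
    [60,10,-20,0,0,0,-0.08],
    [60,0,0,0,0,0,0]
  ]
}}

```text
time_s: 2.7
tcp_pos: [0.5303, 0.2172, 0.2628]
ee_rot: [[0.083, -0.997, -0.0], [-0.997, -0.083, -0.001], [0.001, 0.0, -1.0]]
wrist_force: [0.0, -0.2, -0.6]
gripper_width: 0.601
gripper_force: 0.0
```

Request:
{"method": "drive_tool", "body": {
  "rows": [
    [60,7,-7,-28,0,0,0.007],
    [60,0,0,-40,0,0,0],
    [60,0,0,-40,0,0,0],
    [0,0,0,0,0,0,0],
    [0,0,0,0,0,0,0]
  ]
}}

```text
time_s: 3.12
tcp_pos: [0.5348, 0.2133, 0.1539]
ee_rot: [[0.099, -0.995, -0.003], [-0.995, -0.099, -0.003], [0.003, 0.003, -1.0]]
wrist_force: [1.1, 0.6, 2.0]
gripper_width: 0.522
gripper_force: 0.0
```

Request:
{"method": "drive_tool", "body": {
  "rows": [
    [0,0,0,0,0,0,0],
    [0,0,0,0,0,0,0],
    [0,0,0,0,0,0,0]
  ]
}}

```text
time_s: 3.37
tcp_pos: [0.537, 0.2149, 0.1578]
ee_rot: [[0.099, -0.995, 0.005], [-0.995, -0.099, 0.003], [-0.002, -0.005, -1.0]]
wrist_force: [-0.5, -0.4, -0.4]
gripper_width: 0.305
gripper_force: 0.0
```

Request:
{"method": "drive_tool", "body": {
  "rows": [
    [0,0,0,0,0,0,0],
    [0,0,0,0,0,0,0],
    [0,0,0,0,0,0,0],
    [0,0,0,0,0,0,0]
  ]
}}

```text
time_s: 3.7
tcp_pos: [0.5358, 0.2138, 0.1553]
ee_rot: [[0.098, -0.995, 0.0], [-0.995, -0.098, 0.0], [-0.0, -0.0, -1.0]]
wrist_force: [-0.1, 0.2, -0.4]
gripper_width: 0.034
gripper_force: 0.0
```

Run:
```python
from h import *
p=capture('scene'); q=capture('top')
a=cv2.resize(p['frame'][200:320,420:580],(640,480)); b=cv2.resize(q['frame'][210:330,100:260],(640,480))
cv2.imwrite('pics/c2.png',cv2.resize(np.hstack([a,b]),(800,300))[:,:,::-1]); print(sense()['gripper_width'])
```

```text
0.014978851092979514
```

View pics/c2.png

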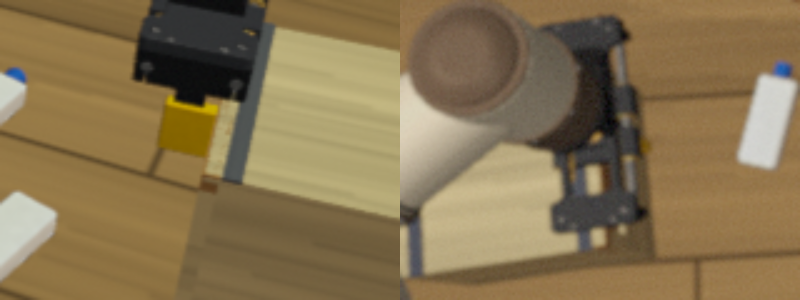

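The left half (scene view) shows the closed fingers at (190,95), ending at or behind the top of the yellow fin at (190,125). The fin isn't between them, so I'll measure where it is now.

Run:
```python
from h import *
for n in('top','scene'):
    p=capture(n); W=cloud(p).reshape(-1,3); F=p['frame'].reshape(-1,3).astype(int); ok=(p['z_map'].ravel()>0)
    y=ok&(F[:,0]>130)&(F[:,2]<60)&(F[:,1]>90)&(W[:,2]>.1)&(W[:,2]<.18)&(W[:,1]<.228)&(W[:,1]>.17)&(W[:,0]>.4)&(W[:,0]<.65)
    q=W[y]; print('fin',len(q),np.percentile(q,[2,50,98],axis=0).round(3).tolist())
    d=ok&(F.max(1)<60)&(W[:,2]>.1)&(W[:,2]<.21)&(W[:,0]>.5)&(W[:,0]<.6)&(W[:,1]>.15)&(W[:,1]<.26)
    q=W[d]; print('dark',len(q),np.percentile(q,[2,50,98],axis=0).round(3).tolist(), np.percentile(q[q[:,2]<.19],[2,50,98],axis=0).round(3).tolist())
print(sense())
```

```text
fin 1 [[0.532, 0.195, 0.133], [0.532, 0.195, 0.133], [0.532, 0.195, 0.133]]Traceback (most recent call last):
  File "<stdin>", line 7, in <module>
    return _quantile_unchecked(
        a, q, axis, out, overwrite_input, method, keepdims, weights)
    return _ureduce(a,
                    func=_quantile_ureduce_func,
    ...<5 lines>...
                    overwrite_input=overwrite_input,
                    method=method)
    r = func(a, **kwargs)
    result = _quantile(arr,
                       quantiles=q,
    ...<2 lines>...
                       out=out,
                       weights=wgt)
    slices_having_nans = np.isnan(arr[-1, ...])
                                  ~~~^^^^^^^^^
IndexError: index -1 is out of bounds for axis 0 with size 0
```

Run:
```python
from h import *
p=capture('scene'); W=cloud(p); F=p['frame'].astype(int)
y=(F[...,0]>130)&(F[...,2]<70)&(F[...,1]>90)&(W[...,2]>.1)&(W[...,2]<.18)&(W[...,0]>.4)&(W[...,0]<.65)&(W[...,1]<.24)
q=W[y]; v,u=np.nonzero(y); print(len(q),np.percentile(q,[2,50,98],axis=0).round(3).tolist(),u.min(),u.max(),v.min(),v.max())
c=int(np.median(u))
for r in range(v.min()-12,v.max()+2,2): print(r,c,W[r,c].round(3),F[r,c])
s=sense(); print(s['tcp_pos'],s['gripper_width'],s['gripper_force'],s['wrist_force'])
```

```text
807 [[0.537, -0.693, 0.108], [0.607, -0.431, 0.159], [0.649, 0.232, 0.172]] 81 508 160 262
148 188 [ 0.281 -0.703  0.002] [149 120  71]
150 188 [ 0.288 -0.698  0.001] [152 123  72]
152 188 [ 0.296 -0.692  0.   ] [151 122  69]
154 188 [ 0.3   -0.69  -0.003] [152 123  71]
156 188 [ 0.313 -0.68  -0.001] [151 122  71]
158 188 [ 0.33  -0.666  0.006] [152 122  71]
160 188 [ 0.595 -0.433  0.208] [166 136  83]
162 188 [ 0.604 -0.426  0.21 ] [178 152 101]
164 188 [ 0.608 -0.423  0.208] [178 151 102]
166 188 [ 0.612 -0.421  0.206] [173 145  94]
168 188 [ 0.615 -0.418  0.204] [164 132  83]
170 188 [ 0.619 -0.416  0.201] [156 120  75]
172 188 [ 0.614 -0.421  0.193] [141 107  66]
174 188 [ 0.62  -0.417  0.192] [118  89  55]
176 188 [ 0.616 -0.422  0.183] [110  82  47]
178 188 [ 0.612 -0.427  0.174] [133  92  45]
180 188 [ 0.608 -0.431  0.166] [136  92  45]
182 188 [ 0.61  -0.43   0.162] [136  93  45]
184 188 [ 0.607 -0.434  0.154] [135  91  45]
186 188 [ 0.613 -0.429  0.154] [134  91  45]
188 188 [ 0.61  -0.433  0.145] [133  89  44]
190 188 [ 0.611 -0.433  0.141] [129  87  41]
192 188 [ 0.614 -0.
[... 992 characters left out ...]
45] [106  79  48]
238 188 [ 0.65  -0.425  0.038] [110  83  51]
240 188 [ 0.653 -0.423  0.035] [105  79  49]
242 188 [ 0.652 -0.424  0.029] [106  80  49]
244 188 [ 0.65  -0.428  0.02 ] [109  82  52]
246 188 [ 0.649 -0.43   0.012] [106  80  48]
248 188 [ 0.648 -0.432  0.005] [115  88  52]
250 188 [ 0.649 -0.432 -0.   ] [151 121  71]
252 188 [ 0.655 -0.428 -0.   ] [148 119  70]
254 188 [ 0.662 -0.423  0.001] [147 119  69]
256 188 [ 0.666 -0.42  -0.   ] [144 116  67]
258 188 [ 0.673 -0.414  0.001] [142 113  66]
260 188 [ 0.676 -0.413 -0.002] [146 118  68]
262 188 [ 0.685 -0.405  0.002] [144 116  67]
[0.53569275 0.21367149 0.15489602] 0.007356318346058752 0.0 [ 0.65673779 -0.87376873 -0.47607926]
```

Run:
```python
from h import *
p=capture('scene'); W=cloud(p); F=p['frame'].astype(int)
v,u=np.mgrid[:480,:640]
y=(F[...,0]>120)&(F[...,2]<60)&(F[...,1]>85)&(W[...,1]>.17)&(W[...,1]<.24)&(u>470)&(u<520)&(W[...,2]>.1)
q=W[y]; print(len(q),np.percentile(q,[2,50,98],axis=0).round(3).tolist(),u[y].min(),u[y].max(),v[y].min(),v[y].max())
for r in range(222,264,2): print(r,[ (W[r,c].round(3).tolist(),F[r,c].tolist()) for c in (494,)])
```

```text
443 [[0.534, 0.197, 0.128], [0.542, 0.216, 0.153], [0.562, 0.236, 0.182]] 482 507 193 262
222 [([0.631, 0.218, 0.281], [27, 28, 30])]
224 [([0.629, 0.218, 0.275], [12, 14, 14])]
226 [([0.627, 0.218, 0.27], [18, 18, 16])]
228 [([0.626, 0.219, 0.265], [14, 14, 17])]
230 [([0.621, 0.219, 0.258], [14, 14, 15])]
232 [([0.623, 0.22, 0.255], [16, 17, 16])]
234 [([0.622, 0.22, 0.25], [13, 13, 16])]
236 [([0.621, 0.221, 0.245], [15, 13, 16])]
238 [([0.543, 0.211, 0.181], [12, 12, 13])]
240 [([0.542, 0.211, 0.176], [49, 40, 17])]
242 [([0.543, 0.212, 0.172], [200, 166, 0])]
244 [([0.543, 0.213, 0.167], [137, 103, 0])]
246 [([0.542, 0.214, 0.162], [137, 105, 0])]
248 [([0.545, 0.215, 0.16], [136, 103, 0])]
250 [([0.542, 0.215, 0.153], [134, 101, 0])]
252 [([0.542, 0.216, 0.149], [133, 100, 0])]
254 [([0.542, 0.217, 0.144], [132, 99, 0])]
256 [([0.543, 0.217, 0.14], [132, 99, 0])]
258 [([0.542, 0.218, 0.134], [131, 99, 0])]
260 [([0.541, 0.219, 0.129], [130, 99, 0])]
262 [([0.39, 0.201, -0.002], [150, 121, 71])]
```

Request:
{"method": "drive_tool", "body": {
  "rows": [
    [0,0,0,40,0,0,0],
    [0,0,0,40,0,0,0],
    [60,0,0,0,0,0,0],
    [60,0,0,0,0,0,0],
    [60,0,0,0,0,0,0]
  ]
}}

```text
time_s: 4.37
tcp_pos: [0.5353, 0.2137, 0.2347]
ee_rot: [[0.098, -0.995, -0.001], [-0.995, -0.098, 0.0], [-0.0, 0.0, -1.0]]
wrist_force: [-0.3, -0.0, -1.0]
gripper_width: 0.152
gripper_force: 0.0
```

Run:
```python
from h import *
p=capture('scene'); W=cloud(p); F=p['frame'].astype(int)
s=sense(); t=s['tcp_pos']; print(t,s['gripper_width'])
d=(np.abs(W[...,1]-t[1])<.03)&(np.abs(W[...,0]-t[0])<.06)&(W[...,2]>t[2]-.1)&(W[...,2]<t[2]+.2)&(F.max(2)<90)
q=W[d]; h,e=np.histogram(q[:,2]-t[2],bins=np.arange(-.1,.2,.01)); print([(round(a,2),int(b)) for a,b in zip(e,h) if b])
for a in np.arange(-.03,.1,.01):
    k=q[np.abs(q[:,2]-t[2]-a)<.005]
    if len(k): print(round(a,2),(k.min(0)-t).round(3),(k.max(0)-t).round(3))
cv2.imwrite('pics/c3.png',cv2.resize(p['frame'][130:280,400:600],(800,600))[:,:,::-1])
```

```text
[0.53497333 0.2133909  0.23380118] 0.193690969555841
[(np.float64(0.02), 53), (np.float64(0.03), 62), (np.float64(0.04), 25), (np.float64(0.1), 10), (np.float64(0.11), 82), (np.float64(0.12), 1), (np.float64(0.13), 252), (np.float64(0.14), 207), (np.float64(0.15), 177), (np.float64(0.16), 178), (np.float64(0.17), 203), (np.float64(0.18), 266), (np.float64(0.19), 444)]
0.02 [ 0.014 -0.009  0.02 ] [0.017 0.011 0.025]
0.03 [ 0.012 -0.01   0.025] [0.019 0.012 0.035]
0.04 [ 0.013 -0.01   0.035] [0.021 0.012 0.045]
0.05 [0.019 0.012 0.045] [0.019 0.012 0.045]
```

View pics/c3.png

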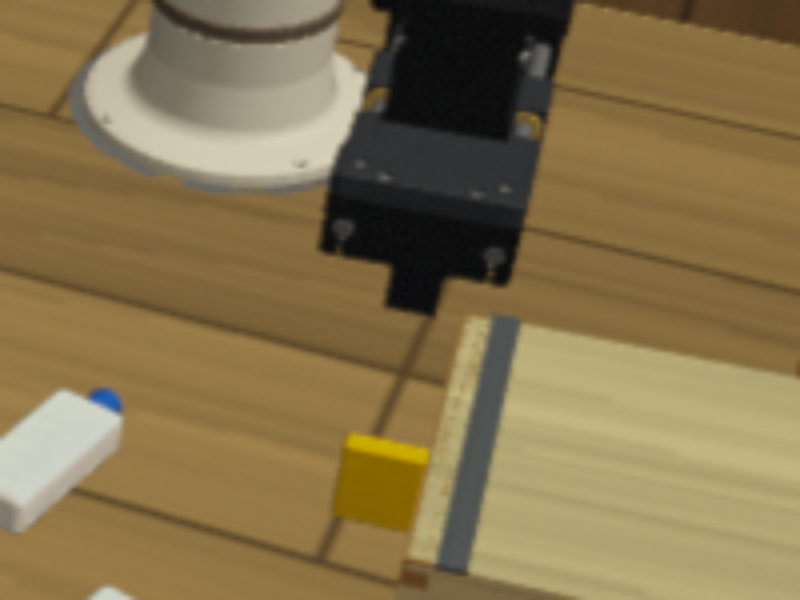

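The picture shows the open fingers ending at (410,310), well above the fin at (385,480). The tips are actually 20 mm above the reported TCP, so the real fingers are about 39 mm shorter than the reported frame says. From here I use tip height = reported z + 20 mm.

Request:
{"method": "drive_tool", "body": {
  "rows": [
    [60,0,0,0,0,0,0],
    [60,0,0,0,0,0,0],
    [60,2,-3,-40,0,0,0],
    [60,0,0,-40,0,0,0],
    [0,0,0,-40,0,0,0]
  ]
}}

```text
time_s: 4.83
tcp_pos: [0.5377, 0.2106, 0.1136]
ee_rot: [[0.098, -0.995, 0.001], [-0.995, -0.098, 0.001], [-0.001, -0.001, -1.0]]
wrist_force: [0.3, 0.6, -1.0]
gripper_width: 0.521
gripper_force: 0.0
```

Request:
{"method": "drive_tool", "body": {
  "rows": [
    [0,0,0,0,0,0,0],
    [0,0,0,0,0,0,0],
    [0,0,0,0,0,0,0],
    [0,0,0,0,0,0,0],
    [0,0,0,0,0,0,0]
  ]
}}

```text
time_s: 5.25
tcp_pos: [0.5392, 0.2117, 0.1177]
ee_rot: [[0.098, -0.995, 0.004], [-0.995, -0.098, 0.003], [-0.002, -0.005, -1.0]]
wrist_force: [0.7, 0.4, 0.2]
gripper_width: 0.22
gripper_force: 0.0
```

Request:
{"method": "drive_tool", "body": {
  "rows": [
    [0,0,0,0,0,0,0],
    [0,0,0,0,0,0,0],
    [0,0,0,0,0,0,0]
  ]
}}

```text
time_s: 5.5
tcp_pos: [0.5384, 0.2113, 0.1169]
ee_rot: [[0.098, -0.995, 0.003], [-0.995, -0.098, 0.002], [-0.001, -0.003, -1.0]]
wrist_force: [-3.0, 0.2, 6.2]
gripper_width: 0.133
gripper_force: 30.0
```

Request:
{"method": "drive_tool", "body": {
  "rows": [
    [0,-15,-1.4,0,0,0,0],
    [0,-15,-1.4,0,0,0,0],
    [0,-15,-1.4,0,0,0,0],
    [0,-15,-1.4,0,0,0,0],
    [0,-5,-0.4,0,0,0,0]
  ]
}}

```text
time_s: 5.92
tcp_pos: [0.473, 0.2052, 0.1169]
ee_rot: [[0.099, -0.995, 0.004], [-0.995, -0.099, 0.002], [-0.002, -0.004, -1.0]]
wrist_force: [2.0, -1.8, 4.2]
gripper_width: 0.137
gripper_force: 30.0
```

Request:
{"method": "drive_tool", "body": {
  "rows": [
    [0,-4,-0.4,0,0,0,0],
    [0,0,0,0,0,0,0]
  ]
}}

```text
time_s: 6.08
tcp_pos: [0.4703, 0.2049, 0.1169]
ee_rot: [[0.099, -0.995, 0.005], [-0.995, -0.099, 0.002], [-0.001, -0.005, -1.0]]
wrist_force: [1.9, 0.4, 7.3]
gripper_width: 0.14
gripper_force: 30.0
```

Request:
{"method": "drive_tool", "body": {
  "rows": [
    [0,-2,-0.2,0,0,0,0],
    [0,-1,0,0,0,0,0],
    [0,0,0,0,0,0,0]
  ]
}}

```text
time_s: 6.33
tcp_pos: [0.4703, 0.205, 0.1169]
ee_rot: [[0.099, -0.995, 0.009], [-0.995, -0.099, 0.002], [-0.001, -0.009, -1.0]]
wrist_force: [10.9, -3.4, 2.3]
gripper_width: 0.137
gripper_force: 30.1
```

Request:
{"method": "drive_tool", "body": {
  "rows": [
    [60,3,0,0,0,0,0],
    [60,0,0,0,0,0,0],
    [60,0,0,0,0,0,0],
    [80,0,0,35,0,0,0],
    [80,0,0,35,0,0,0]
  ]
}}

```text
time_s: 6.75
tcp_pos: [0.4667, 0.2029, 0.1832]
ee_rot: [[0.098, -0.995, -0.006], [-0.995, -0.098, -0.005], [0.004, 0.007, -1.0]]
wrist_force: [1.6, 0.7, 0.0]
gripper_width: 0.428
gripper_force: 0.0
```

Request:
{"method": "drive_tool", "body": {
  "rows": [
    [90,14,-33,0,0,0,0.048],
    [90,14,-33,0,0,0,0.048],
    [90,14,-33,0,0,0,0.048],
    [90,14,-33,0,0,0,0.048],
    [90,14,-33,0,0,0,0.048]
  ]
}}

```text
time_s: 7.17
tcp_pos: [0.5384, 0.0379, 0.1845]
ee_rot: [[0.335, -0.942, -0.001], [-0.942, -0.335, 0.0], [-0.001, 0.001, -1.0]]
wrist_force: [0.6, 0.9, 0.3]
gripper_width: 0.81
gripper_force: 0.0
```

Request:
{"method": "drive_tool", "body": {
  "rows": [
    [90,14,-33,0,0,0,0.048],
    [90,14,-33,0,0,0,0.048],
    [90,14,-33,0,0,0,0.048],
    [90,14,-33,0,0,0,0.048],
    [90,0,0,0,0,0,0]
  ]
}}

```text
time_s: 7.58
tcp_pos: [0.5957, -0.0974, 0.1835]
ee_rot: [[0.502, -0.865, -0.002], [-0.865, -0.502, -0.001], [-0.0, 0.002, -1.0]]
wrist_force: [0.1, -0.3, 0.7]
gripper_width: 0.897
gripper_force: 0.0
```

Run:
```python
from h import *
s=sense(); print(s['tcp_pos'],np.degrees(np.arctan2(s['ee_rot'][1,1],s['ee_rot'][0,1])))
p=capture('scene'); W=cloud(p); F=p['frame'].astype(int); save(p,'s4')
y=(F[...,0]>120)&(F[...,2]<60)&(F[...,1]>85)&(W[...,1]>.17)&(W[...,1]<.225)&(W[...,0]>.4)&(W[...,0]<.6)&(W[...,2]>.1)
print(y.sum(),np.percentile(W[y],[2,50,98],axis=0).round(3).tolist())
for m in masks_of('empty_refill',p):
    q=W[m['region']&(W[...,2]>.018)&(W[...,2]<.034)]
    if len(q)>20: print(round(m['p'],2),np.round(m['xy']),*[np.round(a,1) for a in cv2.minAreaRect((q[:,:2]*1000).astype(np.float32))])
```

```text
[ 0.59570348 -0.09740554  0.18352004] -149.83531227400178
390 [[0.468, 0.191, 0.129], [0.476, 0.208, 0.153], [0.48, 0.224, 0.171]]
0.94 [350. 275.] [580.7 -56. ] [ 49.2 119.2] 28.8
0.93 [418. 298.] [588.4  92.9] [ 46.4 122.5] 74.4
0.83 [409. 244.] [424.9  21.6] [ 45.4 121.8] 74.9
0.63 [473. 399.] [779.2 257. ] [118.8  47.4] 88.4
```

Request:
{"method": "drive_tool", "body": {
  "rows": [
    [90,3,6,-38,0,0,0],
    [90,0,0,-40,0,0,0],
    [90,0,0,-40,0,0,0],
    [90,0,0,-40,0,0,0],
    [90,0,0,-30,0,0,0]
  ]
}}

```text
time_s: 8.1
tcp_pos: [0.5952, -0.0853, -0.0061]
ee_rot: [[0.506, -0.862, -0.004], [-0.862, -0.506, 0.0], [-0.002, 0.003, -1.0]]
wrist_force: [-0.3, -0.4, -0.0]
gripper_width: 0.9
gripper_force: 0.0
```

Request:
{"method": "drive_tool", "body": {
  "rows": [
    [90,0,0,-7,0,0,0],
    [40,0,0,0,0,0,0],
    [40,0,0,0,0,0,0],
    [40,0,0,0,0,0,0],
    [40,0,0,0,0,0,0]
  ]
}}

```text
time_s: 8.52
tcp_pos: [0.5996, -0.0864, -0.0074]
ee_rot: [[0.506, -0.862, 0.005], [-0.862, -0.506, 0.0], [0.002, -0.004, -1.0]]
wrist_force: [0.1, -0.0, -0.5]
gripper_width: 0.683
gripper_force: 0.0
```

Request:
{"method": "drive_tool", "body": {
  "rows": [
    [0,0,0,0,0,0,0],
    [0,0,0,0,0,0,0],
    [0,0,0,0,0,0,0],
    [0,0,0,0,0,0,0]
  ]
}}

```text
time_s: 8.85
tcp_pos: [0.5982, -0.0869, -0.0088]
ee_rot: [[0.506, -0.863, 0.001], [-0.863, -0.506, -0.0], [0.001, -0.001, -1.0]]
wrist_force: [-1.1, 0.5, 5.2]
gripper_width: 0.503
gripper_force: 29.9
```

Request:
{"method": "drive_tool", "body": {
  "rows": [
    [0,0,0,20,0,0,0],
    [0,0,0,35,0,0,0],
    [0,0,0,35,0,0,0],
    [0,0,0,35,0,0,0],
    [0,0,0,5,0,0,0]
  ]
}}

```text
time_s: 9.27
tcp_pos: [0.6018, -0.0872, 0.127]
ee_rot: [[0.507, -0.862, 0.013], [-0.862, -0.507, -0.001], [0.007, -0.011, -1.0]]
wrist_force: [1.6, 1.2, -0.0]
gripper_width: 0.504
gripper_force: 29.9
```

Request:
{"method": "drive_tool", "body": {
  "rows": [
    [0,-2,29,0,0,0,-0.063],
    [0,-2,29,0,0,0,-0.063],
    [0,-2,29,0,0,0,-0.063],
    [0,-2,29,0,0,0,-0.063],
    [0,-2,29,0,0,0,-0.063]
  ]
}}

```text
time_s: 9.68
tcp_pos: [0.5868, 0.0592, 0.1192]
ee_rot: [[0.21, -0.978, -0.001], [-0.978, -0.21, 0.0], [-0.0, 0.001, -1.0]]
wrist_force: [0.8, -0.2, -2.6]
gripper_width: 0.503
gripper_force: 29.9
```

Request:
{"method": "drive_tool", "body": {
  "rows": [
    [0,-2,29,0,0,0,-0.063],
    [0,0,27,0,0,0,-0.062],
    [0,0,0,0,0,0,0],
    [0,0,0,0,0,0,0]
  ]
}}

```text
time_s: 10.02
tcp_pos: [0.5851, 0.1153, 0.1191]
ee_rot: [[0.093, -0.996, -0.001], [-0.996, -0.093, -0.0], [0.0, 0.001, -1.0]]
wrist_force: [0.2, -0.5, -0.7]
gripper_width: 0.501
gripper_force: 29.9
```

Run:
```python
from h import *
s=sense(); print(s['tcp_pos'],np.degrees(np.arctan2(s['ee_rot'][1,1],s['ee_rot'][0,1])),s['gripper_width'])
for n in('scene','top'):
    p=capture(n); W=cloud(p); F=p['frame'].astype(int)
    if n=='scene': cv2.imwrite('pics/c5.png',cv2.resize(p['frame'][150:300,380:580],(800,600))[:,:,::-1])
    near=(W[...,2]>.08)&(W[...,2]<.17)&(W[...,0]>.5)&(W[...,0]<.66)&(W[...,1]>.05)&(W[...,1]<.23)
    w=near&(F.min(2)>110)&(F.max(2)-F.min(2)<45); b=near&(F[...,2]>F[...,0]+50)
    print(n,w.sum(),np.percentile(W[w],[3,50,97],axis=0).round(3).tolist() if w.any() else '', b.sum(),np.percentile(W[b],[5,50,95],axis=0).round(3).tolist() if b.any() else '')
    t=W[w]; zt=np.percentile(t[:,2],98) if len(t) else 0; k=t[t[:,2]>zt-.008]
    if len(k)>20: print(cv2.minAreaRect((k[:,:2]*1000).astype(np.float32)),np.polyfit(k[:,1],k[:,2],1),len(k))
```

```text
[0.58507484 0.11528463 0.11905635] -174.68705711812862 0.5006938342515281
scene 764 [[0.563, 0.102, 0.134], [0.597, 0.165, 0.152], [0.608, 0.193, 0.156]] 89 [[0.572, 0.196, 0.14], [0.582, 0.203, 0.148], [0.588, 0.21, 0.152]]
((585.115478515625, 143.856201171875), (50.55792999267578, 100.97974395751953), 9.922386169433594) [0.01171807 0.15124423] 511
top 206 [[0.557, 0.101, 0.145], [0.577, 0.174, 0.153], [0.595, 0.191, 0.157]] 38 [[0.567, 0.194, 0.146], [0.574, 0.201, 0.149], [0.582, 0.207, 0.152]]
((580.2298583984375, 144.45364379882812), (40.16498565673828, 92.046142578125), 6.5699262619018555) [-0.00546393  0.15446612] 167
```

View pics/c5.png

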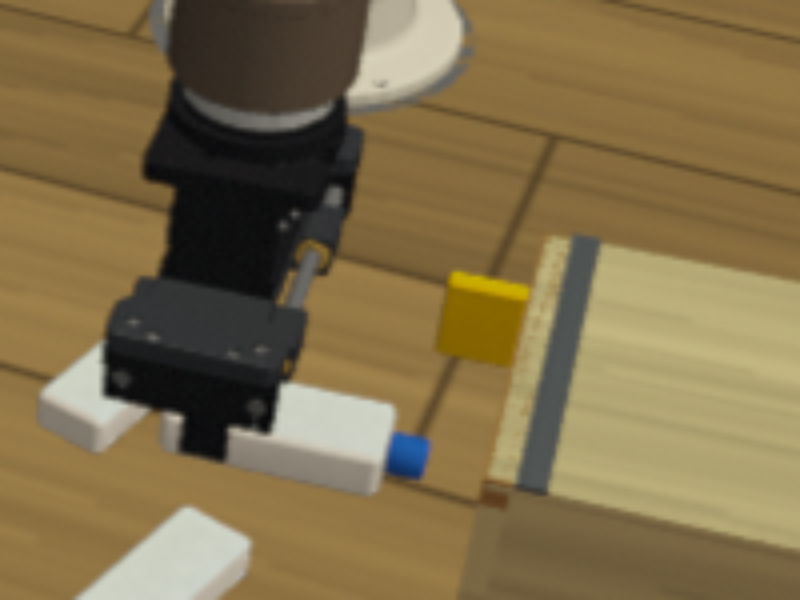

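The held flask is level, with its cap at (408,455), aimed at the slot. The fin at (485,315) is aside.

Request:
{"method": "drive_tool", "body": {
  "rows": [
    [0,-2,22,-5,0,0,0],
    [0,-2,22,0,0,0,0],
    [0,-2,20,0,0,0,0]
  ]
}}

```text
time_s: 10.37
tcp_pos: [0.5794, 0.1768, 0.1143]
ee_rot: [[0.087, -0.996, -0.001], [-0.996, -0.087, -0.001], [0.001, 0.002, -1.0]]
wrist_force: [1.2, -0.6, -1.8]
gripper_width: 0.5
gripper_force: 29.9
```

Request:
{"method": "drive_tool", "body": {
  "rows": [
    [0,-1,10,0,0,0,0],
    [0,-1,10,0,0,0,0],
    [0,-1,10,0,0,0,0]
  ]
}}

```text
time_s: 10.62
tcp_pos: [0.5765, 0.2076, 0.1147]
ee_rot: [[0.089, -0.996, -0.001], [-0.996, -0.089, -0.0], [0.0, 0.001, -1.0]]
wrist_force: [0.2, -0.5, -1.4]
gripper_width: 0.503
gripper_force: 29.9
```

Request:
{"method": "drive_tool", "body": {
  "rows": [
    [0,-1,7,0,0,0,0],
    [0,0,6,-3,0,0,0],
    [0,0,0,0,0,0,0]
  ]
}}

```text
time_s: 10.87
tcp_pos: [0.5755, 0.2217, 0.1113]
ee_rot: [[0.09, -0.996, -0.001], [-0.996, -0.09, -0.0], [0.0, 0.001, -1.0]]
wrist_force: [-0.2, -0.9, -2.9]
gripper_width: 0.499
gripper_force: 29.9
```

Request:
{"method": "drive_tool", "body": {
  "rows": [
    [0,0,0,-3,0,0,0],
    [62,0,0,0,0,0,0],
    [62,0,0,0,0,0,0],
    [62,0,0,0,0,0,0]
  ]
}}

```text
time_s: 11.2
tcp_pos: [0.5762, 0.2209, 0.1095]
ee_rot: [[0.09, -0.996, 0.001], [-0.996, -0.09, 0.0], [-0.0, -0.001, -1.0]]
wrist_force: [0.3, 0.3, -0.3]
gripper_width: 0.601
gripper_force: 0.0
```

Run:
```python
from h import *
s=sense(); print(s['tcp_pos'],s['gripper_width'],s['wrist_force'])
p=capture('scene'); W=cloud(p); F=p['frame'].astype(int)
cv2.imwrite('pics/c6.png',cv2.resize(p['frame'][190:310,440:600],(640,480))[:,:,::-1])
w=(W[...,2]>.1)&(W[...,2]<.2)&(W[...,0]>.5)&(W[...,0]<.62)&(W[...,1]>.1)&(W[...,1]<.24)&(F.min(2)>110)&(F.max(2)-F.min(2)<45)
print(w.sum(),np.percentile(W[w],[3,50,97],axis=0).round(3).tolist() if w.any() else '')
```

```text
[0.57618112 0.22094583 0.10946299] 0.6005692374871124 [ 0.25799132  0.32717165 -0.28049191]
0
```

View pics/c6.png

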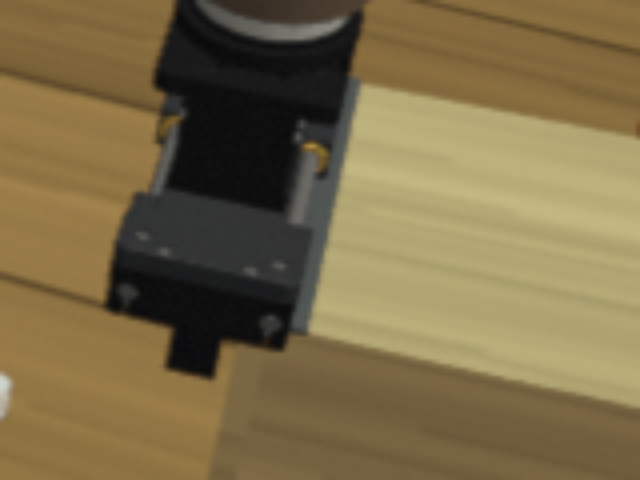

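The finger at (190,350) shows no white flask behind it, so it has slid in or is hidden. I'll back off straight and look.

Request:
{"method": "drive_tool", "body": {
  "rows": [
    [62,2,-25,0,0,0,0],
    [62,3,-35,0,0,0,0],
    [30,3,-35,0,0,0,0],
    [20,0,0,0,0,0,0]
  ]
}}

```text
time_s: 11.58
tcp_pos: [0.5834, 0.1214, 0.1093]
ee_rot: [[0.085, -0.996, -0.001], [-0.996, -0.085, -0.001], [0.001, 0.001, -1.0]]
wrist_force: [-0.8, -0.2, 0.6]
gripper_width: 0.539
gripper_force: 0.0
```

Run:
```python
from h import *
s=sense(); print(s['tcp_pos'],s['gripper_width'])
I=[]
for n in('scene','top'):
    p=capture(n); W=cloud(p); F=p['frame'].astype(int)
    a=p['frame'][190:310,440:600] if n=='scene' else p['frame'][215:305,150:270]
    I.append(cv2.resize(a,(400,300)))
    w=(W[...,2]>.1)&(W[...,2]<.2)&(W[...,0]>.5)&(W[...,0]<.64)&(W[...,1]>.1)&(W[...,1]<.27)&(F.min(2)>110)&(F.max(2)-F.min(2)<45)
    print(w.sum(),np.percentile(W[w],[3,50,97],axis=0).round(3).tolist() if w.any() else '')
cv2.imwrite('pics/c7.png',np.hstack(I)[:,:,::-1])
```

```text
[0.58339807 0.12139511 0.10929523] 0.5392604255651592
0 
46 [[0.526, 0.234, 0.11], [0.56, 0.25, 0.114], [0.588, 0.261, 0.183]]
```

View pics/c7.png

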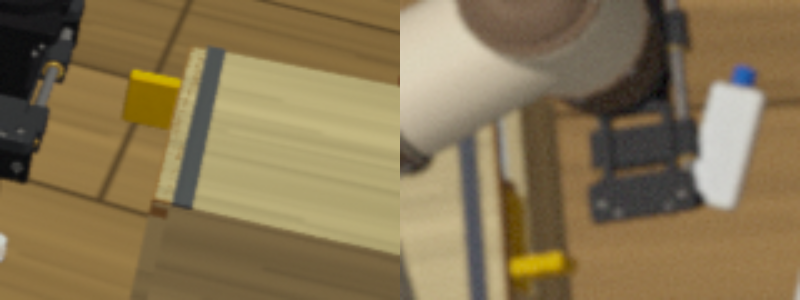

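No flask is left outside the slot (c7 left half, front edge near (170,130)). The right half has a whitish bar at (505,140) in the slot, which the arm partly covers. I'll move clear to see it.

Request:
{"method": "drive_tool", "body": {
  "rows": [
    [20,0,-36,0,0,0,0],
    [20,0,-36,0,0,0,0],
    [20,0,-36,0,0,0,0],
    [20,0,-36,0,0,0,0],
    [20,0,0,0,0,0,0]
  ]
}}

```text
time_s: 12.1
tcp_pos: [0.5835, -0.0216, 0.1092]
ee_rot: [[0.086, -0.996, -0.0], [-0.996, -0.086, -0.001], [0.001, 0.0, -1.0]]
wrist_force: [0.4, 0.5, 0.1]
gripper_width: 0.208
gripper_force: 0.0
```

Run:
```python
from h import *
s=sense(); print(s['tcp_pos'],s['gripper_width'])
p=capture('top'); W=cloud(p); F=p['frame']
X=np.array([-.0924,.9957]);Y=np.array([-.9957,-.0924]);O=np.array([.530,.2326])
bx=(W[...,:2]-O)@X*1000; by=(W[...,:2]-O)@Y*1000; z=W[...,2]*1000
k=(bx>-8)&(bx<80)&(by>-90)&(by<20)&(z>60)&(z<174)
for r,c in np.argwhere(k)[::2]: print(r,c,int(bx[r,c]),int(by[r,c]),int(z[r,c]),F[r,c].tolist(),end=' | ')
cv2.imwrite('pics/c8.png',cv2.resize(F[225:295,165:215],(500,600),interpolation=cv2.INTER_CUBIC)[:,:,::-1])
```

```text
[ 0.58345285 -0.02162604  0.10915627] 0.20829840398563096
```

View pics/c8.png

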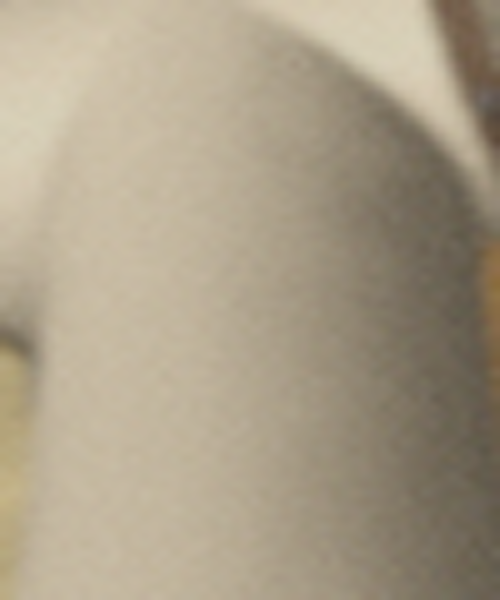

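The forearm covers that view, so I'll move further right.

Request:
{"method": "drive_tool", "body": {
  "rows": [
    [20,-16,-36,10,0,0,0],
    [20,-16,-36,10,0,0,0],
    [20,-16,-36,10,0,0,0],
    [20,-16,-36,10,0,0,0],
    [20,-16,-36,10,0,0,0]
  ]
}}

```text
time_s: 12.57
tcp_pos: [0.5038, -0.1978, 0.1598]
ee_rot: [[0.093, -0.996, 0.001], [-0.996, -0.093, -0.0], [0.0, -0.001, -1.0]]
wrist_force: [0.7, -0.0, -0.7]
gripper_width: 0.193
gripper_force: 0.0
```

Run:
```python
from h import *
s=sense(); print(s['tcp_pos'],s['gripper_width'])
p=capture('top'); W=cloud(p); F=p['frame']; save(p,'t9'); np.save('t9.npy',W)
X=np.array([-.0924,.9957]);Y=np.array([-.9957,-.0924]);O=np.array([.530,.2326])
bx=(W[...,:2]-O)@X*1000; by=(W[...,:2]-O)@Y*1000; z=W[...,2]*1000
k=(bx>-8)&(bx<80)&(by>-90)&(by<20)&(z>60)&(z<174)
for r,c in np.argwhere(k)[::2]: print(r,c,int(bx[r,c]),int(by[r,c]),int(z[r,c]),F[r,c].tolist(),end=' | ')
```

```text
[ 0.50383143 -0.1978054   0.15982458] 0.19297667642414348
235 178 0 -87 169 [91, 67, 42] | 236 178 1 -86 165 [86, 62, 35] | 236 180 0 -89 151 [97, 79, 46] | 237 179 0 -84 160 [90, 72, 42] | 237 181 0 -89 141 [96, 76, 49] | 238 179 0 -82 161 [93, 73, 54] | 238 181 0 -85 146 [97, 78, 50] | 238 183 0 -89 127 [100, 80, 50] | 239 179 0 -78 164 [94, 71, 44] | 239 181 0 -82 146 [99, 81, 53] | 239 183 0 -87 128 [95, 79, 48] | 240 180 1 -79 151 [99, 82, 48] | 240 182 0 -82 138 [97, 80, 50] | 240 184 0 -86 118 [93, 74, 45] | 241 178 0 -71 172 [92, 65, 37] | 241 180 3 -79 142 [104, 82, 58] | 241 182 -1 -78 142 [98, 84, 54] | 241 184 0 -83 119 [92, 71, 47] | 241 186 0 -88 98 [91, 77, 52] | 242 178 0 -69 173 [94, 71, 46] | 242 180 7 -79 132 [109, 87, 62] | 242 182 2 -79 129 [109, 90, 64] | 242 184 0 -80 121 [109, 90, 61] | 242 186 -1 -83 106 [89, 72, 47] | 242 188 0 -88 84 [93, 72, 46] | 243 180 11 -80 118 [125, 108, 86] | 243 182 5 -79 118 [138, 123, 86] | 243 184 1 -78 117 [129, 111, 76] | 243 186 0 -81 104 [92, 79, 54] | 243 188 0 -85 86 [86, 71, 42] | 243 190 0 -89 66 [102, 81, 53] | 244 180 
[... 6924 characters left out ...]
277 183 0 16 152 [96, 64, 8] | 277 185 0 14 137 [105, 74, 5] | 277 187 0 11 120 [113, 90, 51] | 277 189 0 9 102 [97, 79, 48] | 277 191 -1 7 86 [89, 73, 47] | 277 193 0 3 64 [96, 81, 57] | 278 183 0 19 156 [95, 65, 0] | 278 185 1 15 133 [103, 77, 20] | 278 187 0 13 118 [115, 98, 57] | 278 189 -1 12 106 [102, 80, 56] | 278 192 0 7 72 [90, 74, 47] | 279 185 0 19 141 [100, 73, 20] | 279 187 0 16 119 [120, 100, 65] | 279 189 0 14 102 [105, 88, 66] | 279 191 -1 12 87 [94, 76, 49] | 279 193 0 8 61 [93, 72, 45] | 280 188 0 18 114 [109, 93, 59] | 280 190 -1 17 101 [85, 66, 42] | 280 192 1 12 71 [85, 67, 38] | 281 190 0 18 94 [89, 70, 42] | 281 192 1 15 69 [92, 77, 54] | 282 192 0 19 78 [87, 72, 45] |
```

No flask is visible on the sill: box x 0–14 mm is clear at z≈113 across the whole slot width. It is wholly behind the flap on the chute, so now I shut the guard.

Request:
{"method": "drive_tool", "body": {
  "rows": [
    [60,0,10,25,0,0,0],
    [60,-3,38,0,0,0,0],
    [60,-3,38,0,0,0,0],
    [60,-3,38,0,0,0,0],
    [60,-3,38,0,0,0,0]
  ]
}}

```text
time_s: 13.03
tcp_pos: [0.4919, -0.033, 0.1845]
ee_rot: [[0.091, -0.996, 0.002], [-0.996, -0.091, 0.001], [-0.0, -0.002, -1.0]]
wrist_force: [1.6, -0.2, -0.5]
gripper_width: 0.492
gripper_force: 0.0
```

Request:
{"method": "drive_tool", "body": {
  "rows": [
    [60,-3,38,0,0,0,0],
    [60,-3,38,0,0,0,0],
    [60,-3,38,0,0,0,0],
    [60,-3,38,0,0,0,0],
    [60,-3,38,0,0,0,0]
  ]
}}

```text
time_s: 13.45
tcp_pos: [0.4761, 0.1577, 0.1845]
ee_rot: [[0.092, -0.996, 0.001], [-0.996, -0.092, 0.001], [-0.001, -0.001, -1.0]]
wrist_force: [2.0, 0.3, -0.5]
gripper_width: 0.601
gripper_force: 0.0
```

Request:
{"method": "drive_tool", "body": {
  "rows": [
    [60,-3,38,0,0,0,0],
    [60,-3,14,0,0,0,0],
    [60,0,0,0,0,0,0],
    [60,0,0,0,0,0,0]
  ]
}}

```text
time_s: 13.78
tcp_pos: [0.4701, 0.2081, 0.184]
ee_rot: [[0.094, -0.996, 0.0], [-0.996, -0.094, 0.0], [-0.0, -0.0, -1.0]]
wrist_force: [-0.5, 0.0, 1.1]
gripper_width: 0.602
gripper_force: 0.0
```

Request:
{"method": "drive_tool", "body": {
  "rows": [
    [60,0,-3,-33,0,0,0],
    [60,0,0,-34,0,0,0],
    [0,0,0,0,0,0,0],
    [0,0,0,0,0,0,0],
    [0,0,0,0,0,0,0]
  ]
}}

```text
time_s: 14.2
tcp_pos: [0.472, 0.2033, 0.1186]
ee_rot: [[0.09, -0.996, 0.002], [-0.996, -0.09, 0.001], [-0.001, -0.002, -1.0]]
wrist_force: [0.4, 0.3, 0.1]
gripper_width: 0.453
gripper_force: 0.0
```

Request:
{"method": "drive_tool", "body": {
  "rows": [
    [0,0,0,0,0,0,0],
    [0,0,0,0,0,0,0],
    [0,0,0,0,0,0,0],
    [0,0,0,0,0,0,0],
    [0,0,0,0,0,0,0]
  ]
}}

```text
time_s: 14.62
tcp_pos: [0.4709, 0.2033, 0.1178]
ee_rot: [[0.09, -0.996, 0.001], [-0.996, -0.09, 0.001], [-0.001, -0.001, -1.0]]
wrist_force: [-0.5, 0.3, 3.2]
gripper_width: 0.134
gripper_force: 30.0
```

Gripped. Now slide the guard +82 mm to shut.

Request:
{"method": "drive_tool", "body": {
  "rows": [
    [0,16,1.5,0,0,0,0],
    [0,16,1.5,0,0,0,0],
    [0,16,1.5,0,0,0,0],
    [0,16,1.5,0,0,0,0],
    [0,12,1,0,0,0,0]
  ]
}}

```text
time_s: 15.03
tcp_pos: [0.5478, 0.2105, 0.1178]
ee_rot: [[0.09, -0.996, 0.001], [-0.996, -0.09, 0.0], [-0.0, -0.001, -1.0]]
wrist_force: [-1.9, 1.4, 4.8]
gripper_width: 0.136
gripper_force: 30.0
```

Request:
{"method": "drive_tool", "body": {
  "rows": [
    [0,5,0.5,0,0,0,0],
    [0,2,0.2,0,0,0,0],
    [0,1,0,0,0,0,0],
    [0,0,0,0,0,0,0]
  ]
}}

```text
time_s: 15.37
tcp_pos: [0.5521, 0.2109, 0.1178]
ee_rot: [[0.09, -0.996, -0.004], [-0.996, -0.09, -0.001], [0.0, 0.005, -1.0]]
wrist_force: [-9.9, 2.0, 9.4]
gripper_width: 0.135
gripper_force: 30.0
```

Request:
{"method": "drive_tool", "body": {
  "rows": [
    [50,-2,0,0,0,0,0],
    [50,0,0,0,0,0,0],
    [50,0,0,0,0,0,0],
    [50,0,0,0,0,0,0],
    [50,0,0,35,0,0,0]
  ]
}}

```text
time_s: 15.78
tcp_pos: [0.5483, 0.2085, 0.145]
ee_rot: [[0.088, -0.996, -0.014], [-0.996, -0.088, -0.007], [0.006, 0.015, -1.0]]
wrist_force: [-0.2, 0.4, 0.1]
gripper_width: 0.427
gripper_force: 0.0
```

Request:
{"method": "drive_tool", "body": {
  "rows": [
    [50,0,0,35,0,0,0],
    [50,0,-30,25,0,0,0],
    [50,-20,-35,0,0,0,0],
    [50,-20,-35,0,0,0,0],
    [50,-20,-35,0,0,0,0]
  ]
}}

```text
time_s: 16.2
tcp_pos: [0.492, 0.0746, 0.212]
ee_rot: [[0.09, -0.996, 0.001], [-0.996, -0.09, 0.0], [-0.0, -0.001, -1.0]]
wrist_force: [0.3, -1.0, -0.2]
gripper_width: 0.5
gripper_force: 0.0
```

Request:
{"method": "drive_tool", "body": {
  "rows": [
    [50,-20,-35,0,0,0,0],
    [50,0,-38,0,0,0,0],
    [50,0,-38,0,0,0,0],
    [50,0,-38,0,0,0,0],
    [50,0,0,0,0,0,0]
  ]
}}

```text
time_s: 16.62
tcp_pos: [0.4719, -0.078, 0.2119]
ee_rot: [[0.083, -0.997, -0.0], [-0.997, -0.083, -0.001], [0.001, 0.001, -1.0]]
wrist_force: [0.8, 1.1, 0.0]
gripper_width: 0.5
gripper_force: 0.0
```

Run:
```python
from h import *
s=sense(); print(s['tcp_pos'],s['wrist_force'])
I=[]
for n in('scene','top'):
    p=capture(n); W=cloud(p); F=p['frame'].astype(int); I.append(cv2.resize(p['frame'],(400,300)))
    t=(F[...,0]>130)&(F[...,2]<60)&(F[...,1]>100)&(W[...,2]>.166)&(W[...,2]<.175)&(W[...,1]>.17)&(W[...,1]<.226)&(W[...,0]>.4)&(W[...,0]<.62)
    print(n,t.sum(),W[t].mean(0).round(4))
    for l in('empty_refill','full_refill'):
        for m in masks_of(l,p):
            if m['p']>.4: print(l,round(m['p'],2),np.median(W[m['region']],axis=0).round(3))
cv2.imwrite('pics/c10.png',np.hstack(I)[:,:,::-1])
```

```text
[ 0.47193144 -0.07801438  0.21191427] [0.7833094  1.1135786  0.00911333]
scene 80 [0.5545 0.2117 0.1695]
empty_refill 0.96 [0.787 0.265 0.025]
empty_refill 0.9 [0.443 0.023 0.025]
empty_refill 0.79 [0.595 0.096 0.025]
full_refill 0.86 [ 0.479 -0.254  0.024]
top 0 [nan nan nan]
empty_refill 0.59 [0.426 0.019 0.025]
empty_refill 0.55 [0.772 0.257 0.024]
empty_refill 0.52 [ 0.596 -0.451  0.11 ]
full_refill 0.62 [ 0.466 -0.26   0.025]<stdin>:7: RuntimeWarning: Mean of empty slice.
  ret = um.true_divide(
```

View pics/c10.png

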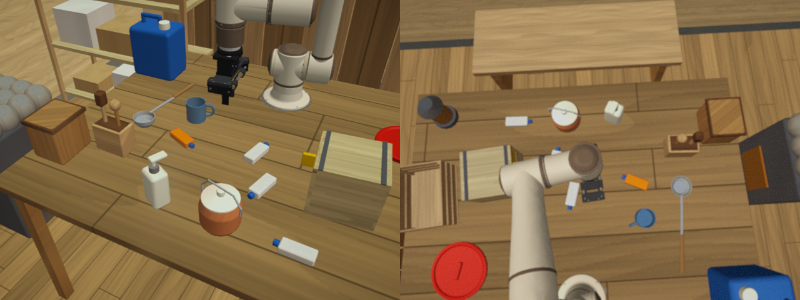

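The final view shows the guard fin shut (scene half (308,159), x≈0.553). The three look-alikes, the orange refill, the crock, the dispenser and the brush holder are where they were, and the chosen flask is gone from the table.

```bash
python3 -c "
from station import *
print(finish_job())"
```

```text
the job is handed in; nothing more can be done
None
```

The job is handed in at about 17 s: the rightmost empty white refill went through the slot, the guard is shut against its stop, and nothing else was moved; the cameras couldn't see behind the slot, so I didn't confirm directly that the refill reached the bottom or that the flap closed.

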